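Tip the gift carton over, pack the whole jaggery blocks, cull the broken ones

TASK

Push the top of the empty gift carton so that it tips over the edge of the pastry board and lies on its back on the board, open side up. Then pack every whole jaggery block from the mat into it, lying flat side by side in a single layer, and put every broken or chipped block into the kadai for melting. Do not disturb the other things on the counter.

Things in the scene. Friction and masses are not known exactly. Their poses are not given: they have to be found in the camera images.
- pastry_board: Fixed pale wooden pastry board lying on the granite, 240 mm (its x) by 260 mm (its y), 15 mm thick. Origin at the centre of its underside, on the counter. Its +y edge is the stop edge, against which the carton's foot stands.
- carton_mid (a point): Centre of the open-faced gift carton: red outside, cream inside, loose, 0.18 to 0.31 kg, stiff 4 mm walls, no lid. Outside 180 mm (its x) by 75 mm (its y, depth) by 240 mm (its z). The whole +y face is open, the -y face is its back panel. It starts on end on the counter, z up, its back panel 4 to 8 mm from the pastry board's +y edge.
- carton_floor (a point): Centre of the inside of the carton's back panel, axes as the carton's; the panel is 4 mm thick. With the carton tipped over the board's edge onto its back (y up, z level) this is its inner floor: 172 mm (x) by 232 mm (z) inside, with walls standing 71 mm above it. So tipped, the carton's foot may overhang the board's edge by some 25 mm.
- block1_mid (a point): Centre of a whole moulded jaggery block (golden brown, loose, 0.11 kg): 64 mm long (x), 40 mm wide (y), 32 mm high (z), with a fine score line across its top. It starts lying flat on the mat. May be absent (None from the start).
- block2_mid (a point): Centre of a whole moulded jaggery block (golden brown, loose, 0.11 kg): 64 mm long (x), 40 mm wide (y), 32 mm high (z), with a fine score line across its top. It starts lying flat on the mat. May be absent (None from the start).
- block3_mid (a point): Centre of a whole moulded jaggery block (golden brown, loose, 0.11 kg): 64 mm long (x), 40 mm wide (y), 32 mm high (z), with a fine score line across its top. It starts lying flat on the mat. May be absent (None from the start).
- block4_mid (a point): Centre of a whole moulded jaggery block (golden brown, loose, 0.11 kg): 64 mm long (x), 40 mm wide (y), 32 mm high (z), with a fine score line across its top. It starts lying flat on the mat. May be absent (None from the start).
- stub_mid (a point): A broken jaggery block, snapped across (0.06 kg, loose): full width 40 mm (y) and height 32 mm (z) but only about 37 mm long. The point is the centre of its sound part, 30 mm long in x; the pale rough fracture reaches some 7 mm further at +x. Starts flat on the mat. May be absent.
- sliver_mid (a point): A broken jaggery block, split lengthwise (0.055 kg, loose): 64 mm long (x), only 20 mm wide (y), 32 mm high (z). The point is its centre; the pale fracture is on +y. Starts upright on the mat. May be absent.
- chipped_mid (a point): A broken jaggery block with a big corner gone (0.085 kg, loose): 64 mm long (x), 40 mm wide (y), 32 mm high (z), but the corner at +x, +y is missing. The point is the centre of the sound end, which is 34 mm long in x and the full 40 mm wide; beyond it towards +x a 20 mm wide tongue along the -y side runs on 30 mm. Starts flat on the mat. May be absent.
- kadai_rim (a point): Centre of the mouth of the open kadai (round wok, copper bottom, steel wall), seated fast in a rubber pan ring, z up. Rim radius 108 mm, 72 mm above the counter; inside, the flat floor (radius about 55 mm) is 68 mm below the rim and the wall slopes outward. Two loop handles on +x and -x reach to 139 mm from the centre.
- mat: Fixed green silicone mat, 340 mm (x) by 190 mm (y), 2 mm thick, flat on the granite; the jaggery batch lies on it, one block per place in two rows. Origin at the centre of its underside.
- spice_jar: Bystander: glass spice jar with steel lid, radius 28 mm, 95 mm high; origin under its centre.
- tumbler: Bystander: steel tumbler standing upside down, radius 34 mm, 98 mm high; origin under its centre.
Mind the look-alikes: they are no part of the job. What is shaped like the part that bears block2_mid but green or turquoise is not meant.

How it is judged:
On the way:
1. the carton lies on its back on the pastry board, open side up (angle between carton_mid's own y axis and vertical below 0.12 rad and x of carton_mid in the frame of pastry_board between -0.1 and 0.1 m and y of carton_mid in the frame of pastry_board between -0.08 and 0.13 m and z of carton_mid in the frame of pastry_board between 0.045 and 0.065 m and linear speed of carton below 0.03 m/s), for 0.3 s.
At the end, for the whole second after the job is handed in: Carton on its back on the board, open side up, flat within 0.12 rad; each whole block present in it, in one layer on its floor; each broken one in the kadai, its point below the rim and within 90 mm of the axis; all at rest (angle between carton_mid's own y axis and vertical below 0.12 rad and x of carton_mid in the frame of pastry_board between -0.1 and 0.1 m and y of carton_mid in the frame of pastry_board between -0.08 and 0.13 m and z of carton_mid in the frame of pastry_board between 0.045 and 0.065 m and linear speed of each of carton, block1, block2, block3, block4, stub, sliver, chipped below 0.02 m/s and x of block1_mid in the frame of carton_mid between -0.078 and 0.078 m and z of block1_mid in the frame of carton_mid between -0.108 and 0.108 m and y of block1_mid in the frame of carton_mid between -0.036 and -0.004 m and x of block2_mid in the frame of carton_mid between -0.078 and 0.078 m and z of block2_mid in the frame of carton_mid between -0.108 and 0.108 m and y of block2_mid in the frame of carton_mid between -0.036 and -0.004 m and x of block3_mid in the frame of carton_mid between -0.078 and 0.078 m and z of block3_mid in the frame of carton_mid between -0.108 and 0.108 m and y of block3_mid in the frame of carton_mid between -0.036 and -0.004 m and x of block4_mid in the frame of carton_mid between -0.078 and 0.078 m and z of block4_mid in the frame of carton_mid between -0.108 and 0.108 m and y of block4_mid in the frame of carton_mid between -0.036 and -0.004 m and horizontal distance between each of stub_mid, sliver_mid, chipped_mid and kadai_rim below 0.09 m and z of stub_mid in the frame of kadai_rim between -0.075 and 0 m and z of sliver_mid in the frame of kadai_rim between -0.075 and 0 m and z of chipped_mid in the frame of kadai_rim between -0.075 and 0 m); the robot touches nothing.
It fails at once if a bystander (spice jar, tumbler) is shoved more than 30 mm (distance of any of spice_jar, tumbler from where it was at the start of the episode above 0.03 m).
Of block1, block2, block3, block4 only 3 to 4 are there at a start; the rules pass over those that are not, and their reading is None.
Of stub, sliver, chipped only 2 to 3 are there at a start; the rules pass over those that are not, and their reading is None.
At some moment in a run one of block1, block2, block3, block4, stub, sliver, chipped may be knocked a few centimetres aside while the robot is not near it.
Once in a run the grip may slacken for a moment while it holds something.
It also fails if it takes over 210 s, if anything falls off the work surface, if the arm or the gripper's body presses on something with over 40 N, if the wrist force passes 120 N, or if a joint passes its speed limit or range.

ROBOT

A 7-joint arm with a two-finger parallel gripper is mounted at the origin on the work surface. World frame = base frame: x ahead of the robot, y to its left, z up, the work surface at z = 0. Lengths are in m, angles in rad, forces in N, time in s.
With the tool pointing down it reaches from about 0.425 to 0.925 m from the base axis. Payload 6.8 kg.
Tool frame: the origin (TCP) lies midway between the tips of the shut fingers; the grasp point (between the pads) lies 19 mm behind it; z points along the fingers, y is the line along which they close (so a half turn about z gives the same grasp; the last joint's range is limited). The gripper opens to 88 mm and grips with 3 to 60 N. Pads are 20 mm wide; open, the fingers measure 115 mm over their backs; the gripper's body (75 mm by 178 mm) begins 61 mm behind the grasp point.
Start: joints at [1.105, 0.477, 0.022, 1.555, -0.011, 1.109, -0.083], TCP at [0.236, -0.632, 0.223] pointing down, gripper open.
Joint ranges: [-2.96, 2.96], [-0.34, 2.1], [-1.41, 1.46], [0.24, 2.44], [-1.37, 4.51], [0.17, 1.92], [-2.96, 2.96]. Speed limits (rad/s): [2.39, 2.39, 3.14, 3.14, 3.14, 3.14, 3.14].

INTERFACE

Orientations are given as [roll, pitch, yaw] about the fixed x, y, z axes, in that order (R = Rz(yaw) Ry(pitch) Rx(roll)).
In Python, from plant import robot, optics gives the robot as it stands. The module is installed in compiled form; this text tells all that it offers.
- The arm moves only by the tool carry_out, never from a script. Its argument "commands" is one flat list of numbers, 7 for each row, row after row: the turn, a rotation vector about the tool's x, y, z in degrees, then the shift along the tool's x, y, z in cm, then the closure, from -1 (fully open) to 1 (shut), so that 0 is half open. A call has 1 to 20 rows; each row is the pose to reach, as a shift and turn from the pose commanded when the call began, along the tool's axes at that moment; what a row does not reach only later rows make up. A row lasts 1/10 s, in which the tool goes at most 50 mm and 8.59 degrees, less where a joint would pass 70% of its speed; a pose out of reach is approached as far as the arm can. A call with a gripper value outside its range is refused whole. The fingers move at their own pace and stop on an object; "newtons" is the grip in N (left out, the last holds). Time passes only in rows, so rows that repeat a pose let the fingers close. It gives the time, the measured TCP pose, the force, the opening and the grip force at its end, in the units of the state.
- robot.read_state(): the state, without advancing time (a new reading comes with each control period).
- optics.snapshot(name): name is "scene" or "top" or "wrist"; returns (picture, depth): 420x560x3 uint8, blue, green, red; 420x560 float32, m along the optical axis (not along the pixel's ray), 0 where there is no reading.
- optics.camera_info(name): a dict with "mtx" (3x3 intrinsics, pixels), "k1" (the pictures are not rectified: a ray, as slopes to the right and down, at radius r is drawn at 1 + k1 r^2 times it, then the intrinsics apply), "R" (3x3) and "t" (3): a world point X has camera coordinates R X + t; the wrist camera has in their place "mount" (4x4, takes a point from camera to tool coordinates, whose origin is the TCP and whose axes are the flange's). Camera axes: x right, y down, z forward; pixel columns grow to the right and rows downward; lengths in m; the calibration is good to about 2 mm. A picture is of the moment at which its call begins: read the wrist's pose just before it. camera_info takes no time and is no camera call.
- robot.sign_off(): hands the job in; it is judged then, once.
Trained networks look in the newest picture that a camera, given by its name, has taken for a name from the list of things; names that differ only in an ending like _2 or _b are one class to them, and where a whole thing is asked for, a point or a joint stands for the part that bears it (a point fixed in the world has none). Each returns a list of dicts, best first, with "confidence" (0 to 1); they miss things now and then, are a little off and sometimes report something else, mostly with a low value. They report only what shows in the picture. A call takes as long as a camera call. They do not tell look-alikes from the thing itself.
- optics.recognise(name, camera): "extent" ([left, top, right, bottom] as shares, 0 to 1, of the picture: columns of its width, rows of its height, round what is visible of it).
- optics.outline_of(name, camera): "region" (420x560 bool, what is visible of it) and "extent" ([left, top, right, bottom] as shares, 0 to 1, of the picture: columns of its width, rows of its height, round what is visible of it).
The state is a dict: "time": time; "joints": joint angles; "joint_velocities": joint speeds; "joint_efforts": joint torques, N m; "eef_pos": TCP position; "orientation": TCP orientation; "wrist_force": force on the tool from outside, world axes, zero at the start; "torque": the same for the moment, N m; "width": finger opening in m; "finger_force": force on a finger pad.
Only numpy, scipy, OpenCV 4.12 (cv2) and the standard library are available. Lean on these libraries where they do the work, as an engineer would, in place of code of your own. Each camera call takes 0.05 s, during which the arm holds its last target. There are 200 camera calls.

## Working session

There is one attempt and no reset: what is moved stays moved. The work goes in short steps, Python scripts to look and compute and a tool call to move; the robot and the scene stay as the last step left them, time stands still between calls to the robot, and variables do not carry over. Pictures are saved under pics/ and viewed, at most 14 in all, crops included, and the job is handed in when it is done.

Besides the shell and the picture viewer there is one more tool, called after "Request:" by a JSON object that holds its "api" and its "payload". carry_out: Moves the arm, as the interface text tells. Its arguments: {"type":"object","properties":{"commands":{"type":"array","items":{"type":"number"}},"newtons":{"type":"number"}},"required":["commands"]}

```bash
mkdir -p pics
cat > h.py <<'E'
import numpy as np, cv2
from plant import robot, optics
from scipy.spatial.transform import Rotation as Ro
def cam(name):
    c=optics.camera_info(name); K=np.array(c["mtx"])
    if "mount" in c:
        s=robot.read_state(); T=np.eye(4); T[:3,:3]=Ro.from_euler('xyz',s["orientation"]).as_matrix(); T[:3,3]=s["eef_pos"]
        M=T@np.array(c["mount"]); return K,c["k1"],M
    R=np.array(c["R"]);t=np.array(c["t"]); M=np.eye(4);M[:3,:3]=R.T;M[:3,3]=-R.T@t
    return K,c["k1"],M
def cloud(name,cm=None):
    K,k1,M=cm or cam(name); im,d=optics.snapshot(name)
    v,u=np.mgrid[0:420,0:560]
    D=np.array([k1,0,0,0,0])
    p=cv2.undistortPoints(np.stack([u,v],-1).reshape(-1,1,2).astype(np.float64),K,D).reshape(420,560,2)
    P=np.dstack([p[...,0]*d,p[...,1]*d,d])
    W=P@M[:3,:3].T+M[:3,3]; W[d==0]=np.nan
    return im,W
def px(name,X):
    K,k1,M=cam(name); c=M[:3,:3].T@(np.array(X)-M[:3,3]); s=c[:2]/c[2]; s=s*(1+k1*(s@s)); return K[:2,:2]@s+K[:2,2]
E
python3 - <<'E'
from h import *
for n in("top","scene"):
    im,W=cloud(n); cv2.imwrite(f"pics/{n}0.png",im); np.save(f"{n}0.npy",W)
    for k in["pastry_board","carton_mid","block1_mid","stub_mid","sliver_mid","chipped_mid","kadai_rim","mat","spice_jar","tumbler"]:
        for r in optics.outline_of(k,n):
            m=r["region"]; P=W[m]; P=P[~np.isnan(P[:,0])]
            if len(P)<5: continue
            e=np.array(r["extent"])*[560,420,560,420]
            print(n,k,round(r["confidence"],2),e.round().astype(int),np.median(P,0).round(3),np.percentile(P,2,0).round(3),np.percentile(P,98,0).round(3))
print(robot.read_state())
E
```

```text
top pastry_board 0.76 [179 156 264 237] [0.536 0.152 0.015] [0.421 0.025 0.01 ] [0.656 0.277 0.02 ]
top carton_mid 0.72 [127 158 181 235] [0.49  0.297 0.237] [0.41  0.274 0.014] [0.59  0.357 0.243]
top carton_mid 0.3 [281 213 296 233] [ 0.438 -0.065  0.034] [ 0.408 -0.088  0.005] [ 0.469 -0.044  0.038]
top block1_mid 0.73 [128 158 183 235] [0.49  0.297 0.237] [0.41  0.274 0.014] [0.59  0.357 0.243]
top block1_mid 0.25 [179 154 266 237] [0.536 0.151 0.015] [0.421 0.027 0.01 ] [0.655 0.274 0.02 ]
top stub_mid 0.67 [281 189 295 205] [ 0.52  -0.064  0.034] [ 0.503 -0.084  0.009] [ 0.543 -0.044  0.039]
top sliver_mid 0.5 [316 214 321 233] [ 0.442 -0.152  0.034] [ 0.412 -0.163  0.026] [ 0.471 -0.142  0.039]
top sliver_mid 0.33 [270 135 334 245] [ 0.569 -0.103  0.003] [ 0.395 -0.199 -0.002] [ 0.723 -0.015  0.009]
top kadai_rim 0.9 [351 154 422 243] [ 0.512 -0.373  0.024] [ 0.38  -0.46   0.001] [ 0.616 -0.269  0.076]
top mat 0.57 [269 137 333 241] [ 0.569 -0.102  0.003] [ 0.395 -0.199 -0.002] [ 0.723 -0.014  0.009]
top spice_jar 0.78 [347 122 371 148] [ 0.712 -0.295  0.093] [ 0.696 -0.325  0
[... 1315 characters left out ...]
86,  0.47702107,  0.02239914,  1.55541465, -0.01148871,
        1.10931907, -0.08306773]), 'joint_velocities': array([-3.85379002e-04, -1.03003545e-03,  2.06978005e-04, -1.25221934e-03,
        6.27555471e-04,  1.19073636e-04,  2.00937679e-05]), 'joint_efforts': array([-8.23443625e-04, -5.82723927e+01,  1.53317872e+00, -2.72926533e+01,
       -5.43544104e-02,  1.00534083e-02,  3.17610352e-05]), 'eef_pos': array([ 0.23640038, -0.63225113,  0.22264355]), 'orientation': array([-3.14155898e+00, -3.86937480e-07,  3.57821270e-01]), 'wrist_force': array([0.67794896, 0.30070105, 0.66388415]), 'torque': array([ 0.03149379, -0.00800436, -0.01003814]), 'finger_force': 0.0, 'width': 0.08766771079133452}
```

Run:
```python
import cv2
t=cv2.imread("pics/top0.png"); s=cv2.imread("pics/scene0.png")
a=cv2.resize(t[120:260,110:440],(800,340),interpolation=cv2.INTER_CUBIC)
b=cv2.resize(s[180:335,165:310],(561,600),interpolation=cv2.INTER_CUBIC)
cv2.imwrite("pics/topc.png",a)
c=cv2.resize(t[130:250,262:340],(390,600),interpolation=cv2.INTER_CUBIC)
cv2.imwrite("pics/matc.png",cv2.hconcat([c,b])[:, :800])
```

```text
(no output)
```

View pics/topc.png

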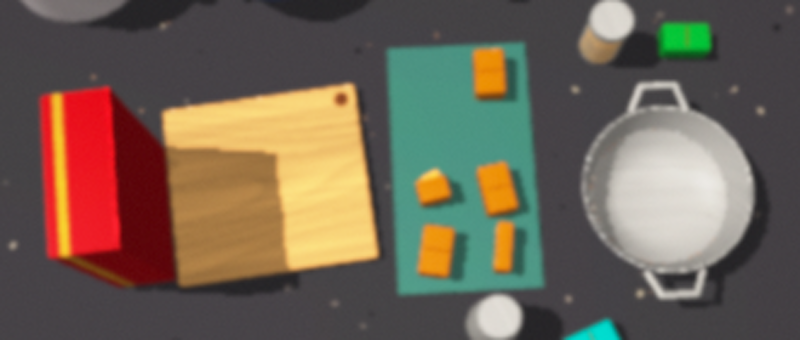

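View pics/matc.png

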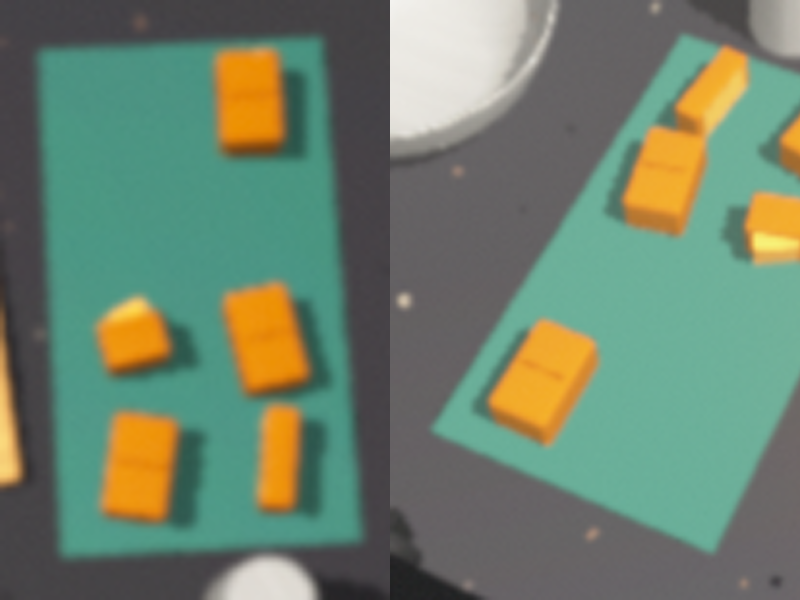

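Top crop: carton at left (90,180), pastry board, mat with three whole scored blocks at (490,73), (497,188), (436,250), stub with pale fracture (433,187), and sliver (505,247); kadai at (668,190). No chipped block is present. The look-alikes are the green block (685,40) and the turquoise one (595,330), both off the mat and not meant. The enlarged mat crop confirms the five orange ones on the mat are the batch.

```bash
cat >> h.py <<'E'
def rect(P):
    c,s,a=cv2.minAreaRect((P[:,:2]*1000).astype(np.float32)); 
    if s[0]<s[1]: s=s[::-1];a+=90
    a=(a+90)%180-90
    return np.round(c,1),np.round(s,1),round(a,1)
def blobs(im,W,z0=0.024,hs=(5,22)):
    h=cv2.cvtColor(im,cv2.COLOR_BGR2HSV)
    m=(h[...,0]>=hs[0])&(h[...,0]<=hs[1])&(h[...,1]>150)&(W[...,2]>z0)&(W[...,2]<0.15)
    n,l,st,_=cv2.connectedComponentsWithStats(m.astype(np.uint8),connectivity=4)
    for i in range(1,n):
        if st[i,4]>25:
            P=W[l==i]; print("blob",st[i,:4],st[i,4],*rect(P),"z",np.median(P[:,2]).round(3))
def to(p,yaw=None,tilt=(0,0)):
    """tool-frame turn (deg) and shift (cm) from present pose to TCP p with yaw deg, tool down"""
    s=robot.read_state(); R=Ro.from_euler('xyz',s["orientation"])
    sh=R.inv().apply(np.array(p)-s["eef_pos"])*100
    tn=np.zeros(3) if yaw is None else (R.inv()*Ro.from_euler('xyz',[np.pi,0,np.radians(yaw)])).as_rotvec(degrees=True)
    print("turn",tn.round(1),"shift",sh.round(2))
E
python3 - <<'E'
from h import *
for n in("top","scene"):
    im=cv2.imread(f"pics/{n}0.png");W=np.load(f"{n}0.npy"); print(n); blobs(im,W)
    Z=W[...,2]
    m=(Z>.228)&(Z<.25)&(W[...,1]>.2); print("carton top",m.sum(),rect(W[m]))
    m=(Z>.011)&(Z<.02)&(W[...,1]>.02)&(W[...,1]<.285)&(W[...,0]>.4)&(W[...,0]<.69); print("board",rect(W[m]))
    m=(Z>.066)&(Z<.078)&(W[...,1]<-.24)&(W[...,0]<.65); print("rim",rect(W[m]))
to((0.60,-0.1,0.32),0)
E
```

```text
top
blob [400  34  19  18] 183 [1017.2 -480. ] [61.1 60.7] -84.6 z 0.106
blob [304  36  19  17] 131 [1017.  -162.4] [62.7 57.2] -25.7 z 0.105
blob [305 140  13  20] 229 [ 679.6 -146.7] [64.7 39.7] 1.4 z 0.035
blob [500 142  38  31] 586 [ 610.2 -782.8] [68.2 35.3] 25.3 z 0.093
blob [307 187  16  21] 247 [ 519.4 -148.7] [64.2 40.8] 13.2 z 0.035
blob [282 191  13  13] 127 [523.1 -64.5] [39.  34.9] -75.2 z 0.034
blob [314 211   7  21] 125 [ 443. -153.] [64.2 19.1] -3.8 z 0.034
blob [283 213  14  21] 244 [439.9 -66.9] [63.3 37.8] -9.9 z 0.034
blob [146 230  19   7] 58 [410.3 329.6] [22.   1.7] -85.1 z 0.095
blob [183 267 127  21] 1324 [278.6  69.4] [383.3  38.9] -85.1 z 0.036
carton top 2066 (array([502.8, 320.5]), array([184.,  78.]), 6.1)
board (array([539.4, 154.3]), array([264.2, 240.7]), -83.5)
rim (array([ 453.4, -614. ]), array([665.2, 500.5]), 47.9)
scene
blob [  0 137  31  45] 881 [ 630.3 -780.6] [67.6 35.5] -22.6 z 0.079
blob [284 169 135  40] 1210 [285.1  75.6] [377.2  29.9] -85.2 z 0.035
blob [239 192  18  20] 168 [ 445.2 -152.3] [64.5 19.6] -7.5 z 0.033
blob [266 201  25  24] 330 [441.9 -64.6] [65.8 38.6] -10.0 z 0.034
blob [225 213  21  24] 343 [ 521.7 -147.5] [66.  38.6] 12.0 z 0.034
blob [257 230  17  14] 162 [524.  -62.7] [38.5 29.5] -79.6 z 0.034
blob [191 263  27  29] 441 [ 683.4 -144.5] [63.4 38.8] -0.0 z 0.034
blob [422 305  28  26] 215 [589.9 350.6] [15.8  3.8] -77.5 z 0.094
carton top 3581 (array([502.5, 321.6]), array([183.3,  75. ]), 6.0)
board (array([540.5, 155.6]), array([266.2, 243.5]), -83.6)
rim (array([  31.2, -635.8]), array([1251.4,  725.3]), 2.5)
turn [-0.   0.  20.5] shift [ 52.7  -37.12  -9.73]
```

Request:
{"api": "carry_out", "payload": {"commands": [0,0,20.5,52.7,-37,-9.7,1,0,0,20.5,52.7,-37,-9.7,1,0,0,20.5,52.7,-37,-9.7,1,0,0,20.5,52.7,-37,-9.7,1,0,0,20.5,52.7,-37,-9.7,1,0,0,20.5,52.7,-37,-9.7,1,0,0,20.5,52.7,-37,-9.7,1,0,0,20.5,52.7,-37,-9.7,1,0,0,20.5,52.7,-37,-9.7,1,0,0,20.5,52.7,-37,-9.7,1,0,0,20.5,52.7,-37,-9.7,1,0,0,20.5,52.7,-37,-9.7,1,0,0,20.5,52.7,-37,-9.7,1,0,0,20.5,52.7,-37,-9.7,1,0,0,20.5,52.7,-37,-9.7,1], "newtons": 20}}

```text
time: 2.6
eef_pos: [0.6009, -0.0996, 0.3195]
orientation: [-3.141, 0.0, 0.003]
wrist_force: [-0.3, -0.8, -0.3]
width: 0.0003
finger_force: 0.0
```

Run:
```python
from h import *
print(robot.read_state()["joints"].round(2))
to((0.49,0.438,0.32),96);to((0.49,0.438,0.32),-84)
```

```text
[ 0.22  0.31 -0.2   1.59  0.06  1.26 -1.56]
turn [ -0.   -0.  -95.8] shift [-1.092e+01 -5.380e+01 -4.000e-02]
turn [-0.   0.  84.2] shift [-1.092e+01 -5.380e+01 -4.000e-02]
```

Request:
{"api": "carry_out", "payload": {"commands": [0,0,-48,-5.5,-27,0,1,0,0,-48,-5.5,-27,0,1,0,0,-48,-5.5,-27,0,1,0,0,-48,-5.5,-27,0,1,0,0,-48,-5.5,-27,0,1,0,0,-48,-5.5,-27,0,1,0,0,-95.8,-11,-53.8,0,1,0,0,-95.8,-11,-53.8,0,1,0,0,-95.8,-11,-53.8,0,1,0,0,-95.8,-11,-53.8,0,1,0,0,-95.8,-11,-53.8,0,1,0,0,-95.8,-11,-53.8,0,1,0,0,-95.8,-11,-53.8,0,1,0,0,-95.8,-11,-53.8,11,1,0,0,-95.8,-11,-53.8,11,1,0,0,-95.8,-11,-53.8,11,1,0,0,-95.8,-11,-53.8,11,1]}}

```text
time: 4.3
eef_pos: [0.4913, 0.4339, 0.2083]
orientation: [-3.139, 0.003, 1.669]
wrist_force: [-0.1, 0.3, 0.8]
width: 0.0006
finger_force: 0.0
```

Run:
```python
from h import *
to((0.498,0.368,0.21),96);to((0.508,0.268,0.21),96)
```

```text
turn [-0.1  0.2 -0.4] shift [-6.62  0.02 -0.15]
turn [-0.1  0.2 -0.4] shift [-16.67   0.04  -0.11]
```

Request:
{"api": "carry_out", "payload": {"commands": [0,0,0,-3,0,0,1,0,0,0,-5,0,0,1,0,0,0,-6,0,0,1,0,0,0,-7,0,0,1,0,0,0,-8,0,0,1,0,0,0,-9,0,0,1,0,0,0,-10,0,0,1,0,0,0,-11,0,0,1,0,0,0,-12,0,0,1,0,0,0,-13,0,0,1,0,0,0,-14,0,0,1,0,0,0,-15,0,0,1,0,0,0,-16,0,0,1,0,0,0,-17,0,0,1,0,0,0,-17,0,0,1,0,0,0,-17,0,0,1,0,0,0,-17,0,-4,1,0,0,0,-17,0,-8,1,0,0,0,-17,0,-10,1,0,0,0,-17,0,-10,1]}}

```text
time: 6.3
eef_pos: [0.5087, 0.2698, 0.3131]
orientation: [3.136, -0.003, 1.673]
wrist_force: [-0.5, 0.0, -0.5]
width: 0.0009
finger_force: 0.0
```

Run:
```python
from h import *
im,W=cloud("scene"); cv2.imwrite("pics/s1.png",im)
Z=W[...,2]
im,W=cloud("top"); cv2.imwrite("pics/t1.png",im); np.save("t1.npy",W)
h=cv2.cvtColor(im,cv2.COLOR_BGR2HSV)
m=(W[...,1]>-.02)&(W[...,1]<.36)&(W[...,2]>.07)&(W[...,2]<.12)&(W[...,0]>.35)&(W[...,0]<.7); print("carton",m.sum(),rect(W[m]), np.median(W[m],0))
i2=cv2.imread("pics/s1.png")
cv2.imwrite("pics/c1.png",cv2.hconcat([cv2.resize(i2[180:360,240:500],(400,277)),cv2.resize(im[120:260,110:312],(400,277))]))
```

```text
carton 313 (array([567.1, 119.5]), array([250.7, 126.7]), 50.0) [0.60124873 0.1222263  0.08764417]
```

View pics/c1.png

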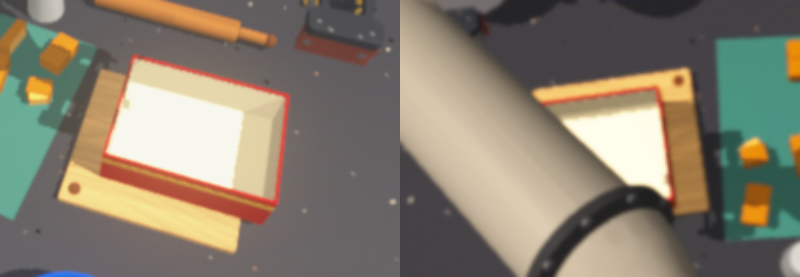

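The carton lies on its back on the board, open side up (scene half of the picture: (190,130)). Next I find its centre and the kadai's, and hover over the mat.

Run:
```python
from h import *
im,W=cloud("scene"); x,y,z=np.moveaxis(W,-1,0)
m=(y>0)&(y<.36)&(z>.082)&(z<.098)&(x>.35)&(x<.72); print("carton rim",m.sum(),rect(W[m]),np.median(z[m]))
m=(y>0.06)&(y<.25)&(z>.01)&(z<.03)&(x>.45)&(x<.55); print("floor z",np.median(z[m]))
m=(y>-.5)&(y<-.25)&(z>.067)&(z<.078)&(x>.35)&(x<.65); P=W[m]; print("kadai",rect(P))
W=np.load("top0.npy"); x,y,z=np.moveaxis(W,-1,0)
m=(y>-.5)&(y<-.25)&(z>.067)&(z<.08)&(x>.395)&(x<.63); P=W[m]; print("kadai",len(P),rect(P))
A=np.c_[2*P[:,:2],np.ones(len(P))]; print(np.linalg.lstsq(A,(P[:,:2]**2).sum(1),rcond=None)[0])
to((0.52,-0.11,0.30),0)
```

```text
carton rim 1165 (array([516.7, 190.4]), array([241.5, 184.2]), -83.4) 0.08892017899928706
floor z 0.019777839659296803
kadai (array([ 505.6, -359.1]), array([240. , 212.6]), 41.6)
kadai 408 (array([ 504.8, -361.6]), array([217.9, 214.2]), -41.9)
[ 0.50586723 -0.35959976 -0.37383867]
turn [-0.   0.1 95.8] shift [-37.7   -2.55   0.87]
```

Request:
{"api": "carry_out", "payload": {"commands": [0,0,96,-38,-2.5,0.5,-1,0,0,96,-38,-2.5,0.5,-1,0,0,96,-38,-2.5,0.5,-1,0,0,96,-38,-2.5,0.5,-1,0,0,96,-38,-2.5,0.5,-1,0,0,96,-38,-2.5,0.5,-1,0,0,96,-38,-2.5,0.5,-1,0,0,96,-38,-2.5,0.5,-1,0,0,96,-38,-2.5,0.5,-1,0,0,96,-38,-2.5,0.5,-1,0,0,96,-38,-2.5,0.5,-1,0,0,96,-38,-2.5,0.5,-1,0,0,96,-38,-2.5,0.5,-1,0,0,96,-38,-2.5,0.5,-1]}}

```text
time: 7.85
eef_pos: [0.5209, -0.1126, 0.304]
orientation: [-3.141, 0.001, -0.0]
wrist_force: [-0.8, 0.1, -0.1]
width: 0.0881
finger_force: 0.0
```

```bash
cat > look.py <<'E'
from h import *
import sys
im,W=cloud("wrist"); cv2.imwrite("pics/"+sys.argv[1]+".png",im); print("wrist"); blobs(im,W)
im,W=cloud("scene"); cv2.imwrite("pics/"+sys.argv[1]+"s.png",im); print("scene");m=(W[...,1]<0.35)&(W[...,1]>-.48)&(W[...,0]<.8)&(W[...,0]>.33); W[~m]=np.nan; blobs(im,W,0.012)
E
python3 look.py w1; python3 -c "
from h import *
to((.681,-.146,.12),1)"
```

```text
wrist
blob [293   0  34  58] 1938 [ 679.6 -145.3] [59.9 38.5] 0.6 z 0.033
blob [ 99  83  43 154] 701 [531.6  71.8] [177.8   3.2] 6.5 z 0.072
blob [290 139  38  52] 1468 [ 521.8 -147.2] [62.  38.7] 11.5 z 0.033
blob [226 150  35  29] 697 [522.8 -64.2] [39.5 29.4] -76.3 z 0.033
blob [301 199  20  46] 667 [ 444.6 -151.7] [61.5 20.4] -6.2 z 0.033
blob [230 200  34  48] 1273 [441.8 -64.8] [62.4 38.7] -9.9 z 0.033
blob [176 308  69  21] 1026 [296.3  -8.4] [99.1 27.5] 88.6 z 0.036
blob [244 311  34  12] 273 [294.2 -81.9] [48.6 15.8] -84.6 z 0.028
scene
blob [225 192  32  47] 604 [ 484.4 -151.7] [141.3  39.7] 7.8 z 0.033
blob [266 201  25  26] 379 [442.6 -64.9] [65.  38.3] -8.8 z 0.033
blob [257 230  17  17] 192 [527.9 -62.3] [38.9 35.8] -73.8 z 0.034
blob [191 263  27  31] 511 [ 683.  -144.8] [63.6 39.3] -0.2 z 0.033
blob [305 281 113  39] 1344 [606.  200.3] [238.5   4.7] -83.3 z 0.061
turn [-0.   0.  -1.1] shift [16.01  3.3  18.43]
```

View pics/w1.png

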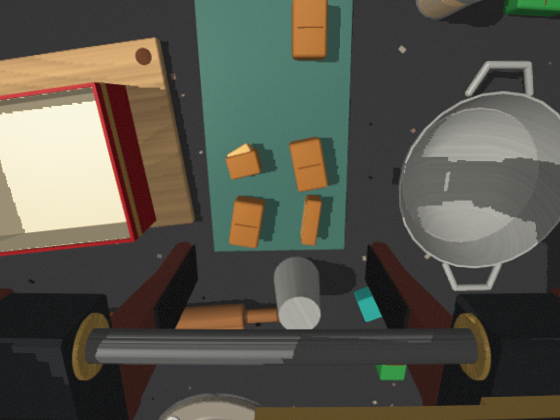

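Wrist view agrees with the description: whole blocks at (310,28), (309,163), (247,222); stub (243,160) with pale fracture, sliver (311,220); the turquoise (368,305) and green ones are off the mat and left alone. Picking the far block.

Request:
{"api": "carry_out", "payload": {"commands": [0,0,0,16,3.3,18.4,-0.4,0,0,0,16,3.3,18.4,-0.4,0,0,0,16,3.3,18.4,-0.4,0,0,0,16,3.3,18.4,-0.4,0,0,0,16,3.3,18.4,-0.4,0,0,0,16,3.3,18.4,-0.4,0,0,0,16,3.3,22,-0.4,0,0,0,16,3.3,25,-0.4,0,0,0,16,3.3,28,-0.4,0,0,0,16,3.3,29.5,-0.4,0,0,0,16,3.3,29.5,-0.4,0,0,0,16,3.3,29.5,1,0,0,0,16,3.3,29.5,1,0,0,0,16,3.3,29.5,1,0,0,0,16,3.3,29.5,1,0,0,0,16,3.3,29.5,1,0,0,0,16,3.3,27,1,0,0,0,16,3.3,22,1,0,0,0,16,3.3,17,1,0,0,0,16,3.3,13,1], "newtons": 25}}

```text
time: 9.95
eef_pos: [0.6815, -0.1465, 0.178]
orientation: [3.141, -0.002, -0.004]
wrist_force: [0.7, 1.0, -1.1]
width: 0.0403
finger_force: 25.0
```

```bash
cat >> h.py <<'E'
def slot(a,b):
    "carton offsets mm along its x, along its -z(world +y)"
    t=np.radians(6.6); return np.array([.517,.190])+np.array([np.cos(t)*a-np.sin(t)*b,np.sin(t)*a+np.cos(t)*b])/1000
E
python3 -c "
from h import *
p=slot(35,-62);print(p)
to((*p,.18),6.6); to((*p,.028),6.6)"
```

```text
[0.55889415 0.13243369]
turn [ 0.  -0.1 -6.8] shift [-12.36 -27.85  -0.24]
turn [ 0.  -0.1 -6.8] shift [-12.4  -27.86  14.96]
```

Request:
{"api": "carry_out", "payload": {"commands": [0,0,-6.8,-12.4,-27.9,0,1,0,0,-6.8,-12.4,-27.9,0,1,0,0,-6.8,-12.4,-27.9,0,1,0,0,-6.8,-12.4,-27.9,0,1,0,0,-6.8,-12.4,-27.9,0,1,0,0,-6.8,-12.4,-27.9,0,1,0,0,-6.8,-12.4,-27.9,0,1,0,0,-6.8,-12.4,-27.9,0,1,0,0,-6.8,-12.4,-27.9,4,1,0,0,-6.8,-12.4,-27.9,8,1,0,0,-6.8,-12.4,-27.9,11,1,0,0,-6.8,-12.4,-27.9,14,1,0,0,-6.8,-12.4,-27.9,15,1,0,0,-6.8,-12.4,-27.9,15,1,0,0,-6.8,-12.4,-27.9,15,-0.4,0,0,-6.8,-12.4,-27.9,15,-0.4,0,0,-6.8,-12.4,-27.9,15,-0.4,0,0,-6.8,-12.4,-27.9,11,-0.4,0,0,-6.8,-12.4,-27.9,6,-0.4,0,0,-6.8,-12.4,-27.9,0,-0.4]}}

```text
time: 11.95
eef_pos: [0.5575, 0.1327, 0.166]
orientation: [3.142, 0.001, 0.115]
wrist_force: [0.3, 0.7, 0.7]
width: 0.0613
finger_force: 0.0
```

```bash
python3 look.py w2; python3 -c "
from h import *
to((.521,-.148,.18),12);to((.521,-.148,.009),12)"
```

```text
wrist
blob [ 31 132 330   5] 995 [607.  201.3] [238.5   1.2] -83.4 z 0.074
blob [261 159  47  76] 3389 [557.7 130.7] [62.2 38.4] 6.3 z 0.05
blob [535 230  25  63] 1212 [ 519.4 -134.3] [62.9 19.4] 14.8 z 0.032
blob [458 235  46  34] 1274 [522.9 -62.8] [40.2 29.4] -77.3 z 0.033
blob [540 299   7   9] 34 [ 473.6 -145.9] [8.6 3.4] -28.5 z 0.027
blob [537 310   8  15] 40 [ 459.2 -144.7] [15.7  2.6] -3.6 z 0.031
scene
blob [226 192  31  47] 589 [ 484.8 -151.4] [139.2  39.2] 7.9 z 0.033
blob [266 201  25  27] 388 [442.7 -64.8] [65.3 39.4] -10.6 z 0.033
blob [257 231  16  16] 208 [527.7 -63. ] [37.1 34.3] -67.4 z 0.033
blob [322 261  23  28] 398 [570.8 131.8] [84.8 39. ] 4.0 z 0.051
blob [306 281 112  37] 1087 [607.  199.8] [237.9   4.9] -83.2 z 0.064
turn [-0.1 -0.7 -5.4] shift [-7.33 27.59 -0.95]
turn [-0.1 -0.7 -5.4] shift [-7.55 27.62 16.15]
```

```bash
python3 -c "
from h import *
optics.snapshot('top');optics.snapshot('top');optics.snapshot('top')
s=robot.read_state();print(s['eef_pos'],s['orientation'],s['joint_velocities'].round(3))
to((.521,-.148,.18),12);to((.521,-.148,.009),12)"
```

```text
[0.55770765 0.13256268 0.16437289] [3.14117329e+00 1.75336097e-04 1.14858481e-01] [-0.005  0.029  0.004  0.023 -0.002 -0.001 -0.   ]
turn [ 0.   0.  -5.4] shift [-6.86 27.45 -1.55]
turn [ 0.   0.  -5.4] shift [-6.86 27.44 15.55]
```

Request:
{"api": "carry_out", "payload": {"commands": [0,0,-5.4,-6.9,27.4,-1.5,-0.4,0,0,-5.4,-6.9,27.4,-1.5,-0.4,0,0,-5.4,-6.9,27.4,-1.5,-0.4,0,0,-5.4,-6.9,27.4,-1.5,-0.4,0,0,-5.4,-6.9,27.4,-1.5,-0.4,0,0,-5.4,-6.9,27.4,0,-0.4,0,0,-5.4,-6.9,27.4,4,-0.4,0,0,-5.4,-6.9,27.4,8,-0.4,0,0,-5.4,-6.9,27.4,12,-0.4,0,0,-5.4,-6.9,27.4,15,-0.4,0,0,-5.4,-6.9,27.4,15.6,-0.4,0,0,-5.4,-6.9,27.4,15.6,1,0,0,-5.4,-6.9,27.4,15.6,1,0,0,-5.4,-6.9,27.4,15.6,1,0,0,-5.4,-6.9,27.4,15.6,1,0,0,-5.4,-6.9,27.4,12,1,0,0,-5.4,-6.9,27.4,8,1,0,0,-5.4,-6.9,27.4,4,1,0,0,-5.4,-6.9,27.4,0,1,0,0,-5.4,-6.9,27.4,0,1]}}

```text
time: 14.2
eef_pos: [0.5247, -0.1478, 0.171]
orientation: [3.137, -0.01, 0.209]
wrist_force: [0.7, 0.3, -0.2]
width: 0.0399
finger_force: 25.0
```

```bash
python3 -c "
from h import *
p=slot(-35,0);print(p)
to((*p,.18),6.6); to((*p,.027),6.6)"
```

```text
[0.48223195 0.1859772 ]
turn [ 0.3 -0.6  5.4] shift [  2.79 -33.52  -1.04]
turn [ 0.3 -0.6  5.4] shift [  2.63 -33.6   14.26]
```

Request:
{"api": "carry_out", "payload": {"commands": [0,0,5.4,3.1,-33.5,0,1,0,0,5.4,3.1,-33.5,0,1,0,0,5.4,3.1,-33.5,0,1,0,0,5.4,3.1,-33.5,0,1,0,0,5.4,3.1,-33.5,0,1,0,0,5.4,3.1,-33.5,0,1,0,0,5.4,3.1,-33.5,0,1,0,0,5.4,3.1,-33.5,0,1,0,0,5.4,3.1,-33.5,4,1,0,0,5.4,3.1,-33.5,8,1,0,0,5.4,3.1,-33.5,11,1,0,0,5.4,3.1,-33.5,13,1,0,0,5.4,3.1,-33.5,13.6,1,0,0,5.4,3.1,-33.5,13.6,-0.4,0,0,5.4,3.1,-33.5,13.6,-0.4,0,0,5.4,3.1,-33.5,13.6,-0.4,0,0,5.4,3.1,-33.5,9,-0.4,0,0,5.4,3.1,-33.5,4,-0.4,0,0,5.4,3.1,-33.5,-1,-0.4,0,0,5.4,3.1,-33.5,-1,-0.4]}}

```text
time: 16.2
eef_pos: [0.4858, 0.1892, 0.182]
orientation: [-3.138, -0.013, 0.115]
wrist_force: [0.0, -0.5, 0.7]
width: 0.0615
finger_force: 0.0
```

```bash
python3 look.py w3; python3 -c "
from h import *
optics.snapshot('top');optics.snapshot('top')
to((.445,-.065,.009),-10)"
```

```text
wrist
blob [333  84  54  76] 3720 [557.1 131.4] [61.5 39.7] 6.5 z 0.05
blob [264 166  44  71] 2970 [479.7 185.2] [61.  38.4] 6.4 z 0.05
blob [525 169  35  33] 1018 [520.8 -56.7] [29.4 28.8] 14.3 z 0.033
blob [494 228  63  66] 2454 [441.8 -64. ] [62.9 40.5] -9.9 z 0.033
blob [193 365 186  28] 3169 [276.7 161.1] [208.3  31.9] -86.2 z 0.036
blob [194 366   9   6] 26 [272.  259.4] [9.2 3.6] -66.1 z 0.028
scene
blob [240 193  17  22] 189 [ 445.9 -151.3] [62.4 17.9] -5.0 z 0.033
blob [267 201  24  26] 371 [442.9 -64.4] [64.8 37.3] -9.8 z 0.033
blob [257 230  17  17] 196 [527.7 -62.5] [39.4 38.6] 13.6 z 0.034
blob [315 234   7  19] 26 [508.6  68. ] [80.1  7.5] 12.6 z 0.09
blob [357 243  21  29] 419 [480.9 183.7] [61.1 36.9] 6.0 z 0.051
blob [309 253   7  19] 29 [553.7  71.6] [91.9  8.3] 14.7 z 0.09
blob [322 261  23  28] 398 [571.  129.6] [84.1 39. ] 7.1 z 0.051
blob [306 280 112  38] 734 [606.2 200.1] [239.4   4.2] -83.1 z 0.07
blob [325 300  57  17] 84 [607.2 193. ] [126.4   2.8] -83.7 z 0.02
turn [ 0.   0.1 16.6] shift [-6.44 24.55 16.51]
```

Request:
{"api": "carry_out", "payload": {"commands": [0,0,16.6,-6.4,24.5,0,-0.4,0,0,16.6,-6.4,24.5,0,-0.4,0,0,16.6,-6.4,24.5,0,-0.4,0,0,16.6,-6.4,24.5,0,-0.4,0,0,16.6,-6.4,24.5,0,-0.4,0,0,16.6,-6.4,24.5,0,-0.4,0,0,16.6,-6.4,24.5,4,-0.4,0,0,16.6,-6.4,24.5,8,-0.4,0,0,16.6,-6.4,24.5,12,-0.4,0,0,16.6,-6.4,24.5,15,-0.4,0,0,16.6,-6.4,24.5,16.5,-0.4,0,0,16.6,-6.4,24.5,16.5,1,0,0,16.6,-6.4,24.5,16.5,1,0,0,16.6,-6.4,24.5,16.5,1,0,0,16.6,-6.4,24.5,16.5,1,0,0,16.6,-6.4,24.5,12,1,0,0,16.6,-6.4,24.5,8,1,0,0,16.6,-6.4,24.5,4,1,0,0,16.6,-6.4,24.5,0,1,0,0,16.6,-6.4,24.5,0,1]}}

```text
time: 18.4
eef_pos: [0.4498, -0.0639, 0.1803]
orientation: [-3.141, -0.011, -0.175]
wrist_force: [0.6, -0.9, -0.9]
width: 0.0399
finger_force: 25.0
```

```bash
python3 -c "
from h import *
optics.snapshot('top');optics.snapshot('top');optics.snapshot('top')
print(robot.read_state()['width'])
p=slot(35,62);print(p)
to((*p,.18),6.6); to((*p,.028),6.6)"
```

```text
0.04017038103891823
[0.54464194 0.25561191]
turn [  0.   -0.  -16.6] shift [  4.19 -33.18  -0.56]
turn [  0.   -0.  -16.6] shift [  4.19 -33.18  14.64]
```

Request:
{"api": "carry_out", "payload": {"commands": [0,0,-16.6,4.2,-33.2,0,1,0,0,-16.6,4.2,-33.2,0,1,0,0,-16.6,4.2,-33.2,0,1,0,0,-16.6,4.2,-33.2,0,1,0,0,-16.6,4.2,-33.2,0,1,0,0,-16.6,4.2,-33.2,0,1,0,0,-16.6,4.2,-33.2,0,1,0,0,-16.6,4.2,-33.2,0,1,0,0,-16.6,4.2,-33.2,4,1,0,0,-16.6,4.2,-33.2,8,1,0,0,-16.6,4.2,-33.2,12,1,0,0,-16.6,4.2,-33.2,14,1,0,0,-16.6,4.2,-33.2,14.7,1,0,0,-16.6,4.2,-33.2,14.7,-0.4,0,0,-16.6,4.2,-33.2,14.7,-0.4,0,0,-16.6,4.2,-33.2,14.7,-0.4,0,0,-16.6,4.2,-33.2,10,-0.4,0,0,-16.6,4.2,-33.2,5,-0.4,0,0,-16.6,4.2,-33.2,0,-0.4,0,0,-16.6,4.2,-33.2,0,-0.4]}}

```text
time: 20.55
eef_pos: [0.549, 0.2584, 0.1821]
orientation: [-3.137, -0.012, 0.115]
wrist_force: [1.3, 0.1, 0.2]
width: 0.0612
finger_force: 0.0
```

```bash
python3 look.py w4; python3 -c "
from h import *
optics.snapshot('top');optics.snapshot('top')
to((.524,-.0635,.18),13);to((.524,-.0635,.009),13)"
```

```text
wrist
blob [210 140 308   4] 866 [606.8 201.4] [238.3   1. ] -83.3 z 0.071
blob [393 165  57  71] 3534 [557.8 131.9] [61.9 39.2] 6.5 z 0.05
blob [265 171  44  71] 3003 [538.1 252.9] [61.4 38.4] 7.1 z 0.05
blob [326 236  46  69] 1246 [479.9 186.2] [63.3 39.5] 6.2 z 0.049
scene
blob [239 193  17  22] 188 [ 446.7 -151.5] [60.9 18. ] -6.2 z 0.033
blob [257 231  17  16] 215 [528.  -61.7] [36.9 34.7] -75.8 z 0.033
blob [357 243  21  29] 419 [480.3 183.5] [62.3 36.6] 6.3 z 0.051
blob [323 261  23  28] 396 [570.7 131.5] [84.6 36.9] 5.8 z 0.051
blob [377 274  23  30] 492 [553.2 252.3] [92.4 40.8] 2.8 z 0.051
blob [306 280 113  38] 560 [606.2 200.2] [239.5   3.8] -83.4 z 0.073
turn [ 0.1  0.1 -6.4] shift [-5.7  31.42 -0.62]
turn [ 0.1  0.1 -6.4] shift [-5.66 31.41 16.48]
```

Request:
{"api": "carry_out", "payload": {"commands": [0,0,-6.4,-5.7,31.4,0,-0.4,0,0,-6.4,-5.7,31.4,0,-0.4,0,0,-6.4,-5.7,31.4,0,-0.4,0,0,-6.4,-5.7,31.4,0,-0.4,0,0,-6.4,-5.7,31.4,0,-0.4,0,0,-6.4,-5.7,31.4,0,-0.4,0,0,-6.4,-5.7,31.4,0,-0.4,0,0,-6.4,-5.7,31.4,4,-0.4,0,0,-6.4,-5.7,31.4,8,-0.4,0,0,-6.4,-5.7,31.4,12,-0.4,0,0,-6.4,-5.7,31.4,15,-0.4,0,0,-6.4,-5.7,31.4,16.4,-0.4,0,0,-6.4,-5.7,31.4,16.4,1,0,0,-6.4,-5.7,31.4,16.4,1,0,0,-6.4,-5.7,31.4,16.4,1,0,0,-6.4,-5.7,31.4,16.4,1,0,0,-6.4,-5.7,31.4,12,1,0,0,-6.4,-5.7,31.4,8,1,0,0,-6.4,-5.7,31.4,4,1,0,0,-6.4,-5.7,31.4,0,1]}}

```text
time: 22.75
eef_pos: [0.5246, -0.0625, 0.1773]
orientation: [3.141, -0.001, 0.227]
wrist_force: [1.1, -0.4, -1.1]
width: 0.0403
finger_force: 25.0
```

```bash
python3 -c "
from h import *
for i in range(4): optics.snapshot('top')
print(robot.read_state()['width'])
to((.533,-.36,.18),0); to((.533,-.36,.018),0)"
```

```text
0.0396187858548172
turn [ 0.1 -0.2 13. ] shift [-5.93 29.14 -0.35]
turn [ 0.1 -0.2 13. ] shift [-5.98 29.12 15.85]
```

Request:
{"api": "carry_out", "payload": {"commands": [0,0,13,-5.9,29.1,0,1,0,0,13,-5.9,29.1,0,1,0,0,13,-5.9,29.1,0,1,0,0,13,-5.9,29.1,0,1,0,0,13,-5.9,29.1,0,1,0,0,13,-5.9,29.1,0,1,0,0,13,-5.9,29.1,0,1,0,0,13,-5.9,29.1,4,1,0,0,13,-5.9,29.1,8,1,0,0,13,-5.9,29.1,12,1,0,0,13,-5.9,29.1,14,1,0,0,13,-5.9,29.1,15.5,1,0,0,13,-5.9,29.1,15.5,-0.4,0,0,13,-5.9,29.1,15.5,-0.4,0,0,13,-5.9,29.1,15.5,-0.4,0,0,13,-5.9,29.1,11,-0.4,0,0,13,-5.9,29.1,6,-0.4,0,0,13,-5.9,29.1,1,-0.4,0,0,13,-5.9,29.1,0,-0.4]}}

```text
time: 24.85
eef_pos: [0.5365, -0.3613, 0.1833]
orientation: [3.135, -0.011, -0.0]
wrist_force: [0.3, 0.2, 0.3]
width: 0.0613
finger_force: 0.0
```

```bash
python3 look.py w5; python3 -c "
from h import *
for i in range(2): optics.snapshot('top')
to((.449,-.152,.18),-5.5);to((.449,-.152,.01),-5.5)"
```

```text
wrist
blob [256 185  41  32] 1218 [ 527.1 -357.3] [37.8 28. ] 89.9 z 0.035
blob [ 66 248  25  45] 972 [ 452.4 -154.7] [47.6 19.7] -6.9 z 0.033
scene
blob [239 192  18  23] 208 [ 446.1 -152.2] [64.8 19. ] -5.4 z 0.033
blob [158 193  17  16] 165 [ 532.7 -355.8] [37. 33.] -87.8 z 0.035
blob [357 243  21  29] 415 [480.6 183.5] [61.2 36.5] 6.4 z 0.051
blob [322 261  23  28] 395 [571.4 130.9] [85.1 37.1] 4.0 z 0.051
blob [377 274  23  31] 495 [553.2 252.3] [90.9 40.8] 2.8 z 0.051
blob [306 281 112  37] 600 [606.4 200.4] [238.9   3.6] -83.3 z 0.072
blob [328 301  34  10] 43 [609.7 174.5] [74.9  4. ] -83.5 z 0.02
turn [0.  0.  5.5] shift [ -8.32 -20.72  -0.56]
turn [0.  0.  5.5] shift [ -8.31 -20.72  16.44]
```

Request:
{"api": "carry_out", "payload": {"commands": [0,0,5.5,-8.3,-20.7,0,-0.4,0,0,5.5,-8.3,-20.7,0,-0.4,0,0,5.5,-8.3,-20.7,0,-0.4,0,0,5.5,-8.3,-20.7,0,-0.4,0,0,5.5,-8.3,-20.7,0,-0.4,0,0,5.5,-8.3,-20.7,0,-0.4,0,0,5.5,-8.3,-20.7,4,-0.4,0,0,5.5,-8.3,-20.7,8,-0.4,0,0,5.5,-8.3,-20.7,12,-0.4,0,0,5.5,-8.3,-20.7,15,-0.4,0,0,5.5,-8.3,-20.7,16.4,-0.4,0,0,5.5,-8.3,-20.7,16.4,1,0,0,5.5,-8.3,-20.7,16.4,1,0,0,5.5,-8.3,-20.7,16.4,1,0,0,5.5,-8.3,-20.7,16.4,1,0,0,5.5,-8.3,-20.7,16.4,1,0,0,5.5,-8.3,-20.7,12,1,0,0,5.5,-8.3,-20.7,8,1,0,0,5.5,-8.3,-20.7,4,1,0,0,5.5,-8.3,-20.7,0,1]}}

```text
time: 27.05
eef_pos: [0.4495, -0.1522, 0.1768]
orientation: [3.141, -0.001, -0.096]
wrist_force: [1.1, -0.8, -0.7]
width: 0.0003
finger_force: 0.0
```

```bash
python3 -c "
from h import *
for i in range(4): optics.snapshot('top')
print(robot.read_state()['width'])
to((.484,-.36,.18),0); to((.484,-.36,.018),0)"
```

```text
0.00022633526299291765
turn [ 0.1 -0.2 -5.5] shift [ 5.36 20.32 -0.39]
turn [ 0.1 -0.2 -5.5] shift [ 5.32 20.3  15.81]
```

The grip is empty; looking again.

```bash
python3 look.py w6
```

```text
wrist
blob [483  64  54  40] 1810 [ 526.3 -355.8] [40.2 29.3] -89.5 z 0.035
blob [ 11 208  11  25] 38 [459.6  63.2] [21.   2.1] 4.2 z 0.077
scene
blob [158 193  17  16] 169 [ 533.3 -354.2] [35.7 32.9] -87.8 z 0.035
blob [245 198  21  21] 250 [ 447.3 -130.1] [62.4 31.2] -1.8 z 0.022
blob [357 243  21  29] 417 [480.7 183.5] [61.5 36.6] 6.7 z 0.051
blob [322 261  23  28] 397 [571.6 130.4] [83.3 39. ] 6.1 z 0.051
blob [377 274  23  31] 493 [552.7 252.3] [93.5 40.9] 2.5 z 0.051
blob [305 280 114  38] 605 [606.5 199.9] [238.8   4.2] -83.4 z 0.072
```

View pics/w6.png

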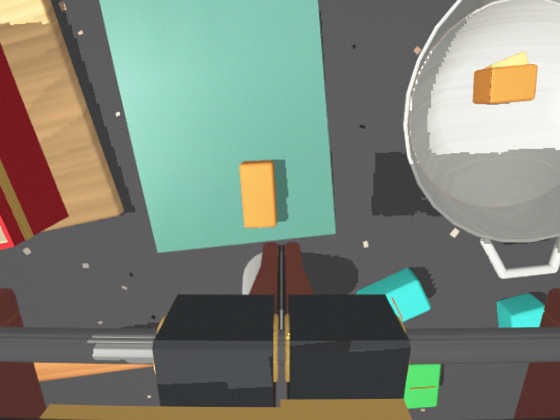

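The sliver at (258,194) has fallen onto its side a couple of centimetres over, pale fracture up. The stub is in the kadai at (505,82).

Run:
```python
from h import *
im,W=cloud("wrist"); m=(W[...,1]>-.3)&(W[...,1]<0); W[~m]=np.nan
blobs(im,W,0.012,(5,30))
to((.450,-.130,.18),-2);to((.450,-.130,.005),-2)
```

```text
blob [240 160  37  66] 2097 [ 446. -130.] [62.2 30.8] -2.7 z 0.021
turn [-0.   0.1 -3.5] shift [-0.08 -2.22 -0.65]
turn [-0.   0.1 -3.5] shift [-0.04 -2.21 16.85]
```

Request:
{"api": "carry_out", "payload": {"commands": [0,0,-3,0,-2.2,0,-0.4,0,0,-3,0,-2.2,0,-0.4,0,0,-3,0,-2.2,4,-0.4,0,0,-3,0,-2.2,8,-0.4,0,0,-3,0,-2.2,12,-0.4,0,0,-3,0,-2.2,15,-0.4,0,0,-3,0,-2.2,16.8,-0.4,0,0,-3,0,-2.2,16.8,-0.4,0,0,-3,0,-2.2,16.8,1,0,0,-3,0,-2.2,16.8,1,0,0,-3,0,-2.2,16.8,1,0,0,-3,0,-2.2,16.8,1,0,0,-3,0,-2.2,14,1,0,0,-3,0,-2.2,10,1,0,0,-3,0,-2.2,6,1,0,0,-3,0,-2.2,2,1,0,0,-3,0,-2.2,0,1,0,0,-3,0,-2.2,0,1,0,0,-3,0,-2.2,0,1], "newtons": 25}}

```text
time: 29.3
eef_pos: [0.4515, -0.1306, 0.1746]
orientation: [3.141, -0.0, -0.044]
wrist_force: [-0.7, 0.4, -1.0]
width: 0.0317
finger_force: 25.0
```

```bash
python3 -c "
from h import *
for i in range(4): optics.snapshot('top')
print(robot.read_state()['width'])
to((.482,-.36,.18),0); to((.482,-.36,.018),0)"
```

```text
0.03148148106563826
turn [-0.   0.2 -2.5] shift [ 4.11 22.82 -0.7 ]
turn [-0.   0.2 -2.5] shift [ 4.16 22.83 15.5 ]
```

Request:
{"api": "carry_out", "payload": {"commands": [0,0,-2.5,4.2,22.8,0,1,0,0,-2.5,4.2,22.8,0,1,0,0,-2.5,4.2,22.8,0,1,0,0,-2.5,4.2,22.8,0,1,0,0,-2.5,4.2,22.8,0,1,0,0,-2.5,4.2,22.8,0,1,0,0,-2.5,4.2,22.8,4,1,0,0,-2.5,4.2,22.8,8,1,0,0,-2.5,4.2,22.8,12,1,0,0,-2.5,4.2,22.8,15,1,0,0,-2.5,4.2,22.8,15.2,1,0,0,-2.5,4.2,22.8,15.2,-0.4,0,0,-2.5,4.2,22.8,15.2,-0.4,0,0,-2.5,4.2,22.8,15.2,-0.4,0,0,-2.5,4.2,22.8,11,-0.4,0,0,-2.5,4.2,22.8,6,-0.4,0,0,-2.5,4.2,22.8,1,-0.4,0,0,-2.5,4.2,22.8,-4,-0.4,0,0,-2.5,4.2,22.8,-8,-0.4,0,0,-2.5,4.2,22.8,-8,-0.4]}}

```text
time: 31.5
eef_pos: [0.4871, -0.3618, 0.2632]
orientation: [3.134, -0.012, -0.0]
wrist_force: [0.6, 0.0, 0.0]
width: 0.0616
finger_force: 0.0
```

```bash
python3 look.py w7; python3 -c "
from h import *
im,W=cloud('scene');x,y,z=np.moveaxis(W,-1,0)
m=(y>0)&(y<.36)&(z>.082)&(z<.098)&(x>.35)&(x<.72); print('rim',rect(W[m]))
a=cv2.imread('pics/w7.png');cv2.imwrite('pics/fin.png',cv2.hconcat([cv2.resize(a,(400,300)),cv2.resize(im[140:360,110:500],(400,300))]))"
```

```text
wrist
blob [259 127  34  28] 692 [ 526.1 -357. ] [37.3 30.1] -89.6 z 0.035
blob [264 170  25  37] 641 [ 469.5 -357.5] [44. 29.] -0.7 z 0.026
scene
blob [158 179  29  29] 378 [ 498.9 -356.6] [99.2 36.2] 3.5 z 0.026
blob [357 243  21  29] 419 [480.3 183.5] [62.7 36.7] 6.0 z 0.051
blob [322 261  23  28] 394 [570.5 130.9] [85.3 37.1] 4.0 z 0.051
blob [377 274  23  30] 495 [552.3 252.3] [92.1 40.9] 2.7 z 0.051
blob [306 281 112  37] 609 [606.7 200.1] [238.4   4.6] -83.3 z 0.072
rim (array([516.6, 190.5]), array([241.6, 183.9]), -83.3)
```

View pics/fin.png

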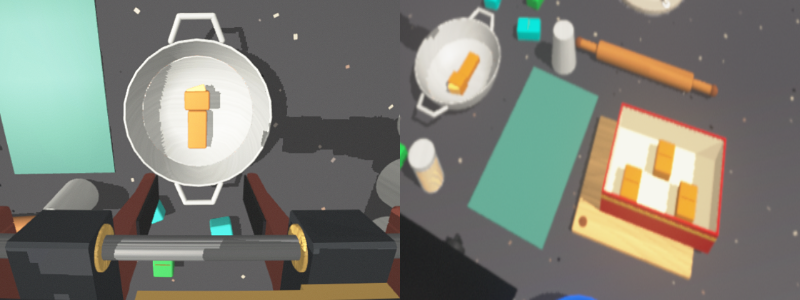

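The stub (197,98) and sliver (197,130) are in the kadai. The three whole blocks lie flat in the carton at right, the mat is empty and the jar and tumbler are standing.

```bash
python3 -c "
from plant import robot
print(robot.sign_off())"
```

```text
the job is handed in; nothing more can be done
None
```

The job is handed in: the carton lies on its back on the board with the three whole blocks in one layer, and the stub and sliver are in the kadai (there was no fourth whole block and no chipped one); the sign-off gave no verdict.

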